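# Calibrate the dispensing scale

### The arm

A 7-joint arm with a two-finger parallel gripper is mounted at the origin on the work surface. World frame = base frame: x ahead of the robot, y to its left, z up, the work surface at z = 0. Lengths are in m, angles in degrees, forces in N, time in s.
With the tool pointing down it reaches from about 0.4 to 0.875 m from the base axis. Payload 4.4 kg.
Tool frame: the origin (TCP) lies at the very end of the fingers, on their centre line; the grasp point (between the pads) lies 19 mm behind it; z points along the fingers, y is the direction in which the jaws open and shut (so a half turn about z gives the same grasp; the last joint's range is limited). The gripper opens to 85 mm and grips with 20 to 120 N. Pads are 22 mm wide; open, the fingers measure 114 mm over their backs; the gripper's body (76 mm by 85 mm) begins 54 mm behind the grasp point. The pads swing forward as they close: fully open they stand 13 mm farther back than shut.
Start: joints at [72.376, 36.005, 2.206, 86.941, -1.547, 57.084, -1.146], TCP at [0.156, -0.631, 0.231] pointing down, gripper open.
Joint ranges: [-175.42, 175.42], [-21.48, 121.26], [-71.46, 75.88], [10.55, 141.38], [-63.04, 243.04], [13.31, 113.54], [-168.57, 168.57]. Speed limits (degrees/s): [147.25, 147.25, 180, 180, 180, 180, 180].

### API

Orientations are given as a 3x3 rotation matrix whose columns are the frame's x, y, z axes.
In Python, from workcell import ctrl gives the robot as it stands.
- The arm moves only by the tool jog_arm, never from a script. Its argument "plan" is a list that holds one entry, the list of rows, each a list of 4 numbers: the shift along the tool's x, y, z as a fraction of full scale, then the turn about the tool's z as a fraction of full scale. A call has 1 to 5 rows; each row is the pose to reach, as a shift and turn from the pose measured when the call began, along the tool's axes at that moment; what a row does not reach only later rows make up. Full scale, the value 1, is 10 cm for a shift and 45 degrees for a turn. A row lasts 1/8 s, in which the tool goes at most 62.5 mm and 10.7 degrees, less where a joint would pass 70% of its speed; a pose out of reach is approached as far as the arm can. A call with a number of a shift or a turn outside -1 to 1 is refused whole. A call with a gripper value outside its range is refused whole. "grip" is the closure, from -1 (fully open) to 1 (shut), so that 0 is half open, set as the call begins (left out, the last holds). The fingers move at their own pace and stop on an object; the grip force is fixed at half the most. Time passes only in rows, so rows that repeat a pose let the fingers close. It gives the time, the measured TCP pose, the force and the opening at its end, in the units of the state.
- ctrl.sense(): the state, without advancing time (a new reading comes with each control period).
- ctrl.capture(name): name is "scene" or "side" or "wrist"; returns a dict with "color" (420x560x3 uint8, red, green, blue), "K" (3x3 intrinsics, pixels), "dist_coeffs" ([k1, k2, p1, p2, k3] as OpenCV has them; the pictures are not rectified), "R" (3x3) and "t" (3): a world point X has camera coordinates R X + t; the wrist camera has in their place "mount" (4x4, takes a point from camera to tool coordinates, whose origin is the TCP and whose axes are the flange's). Camera axes: x right, y down, z forward; pixel columns grow to the right and rows downward; lengths in m; the calibration is good to about 2 mm. A picture is of the moment at which its call begins: read the wrist's pose just before it. There is no depth.
- ctrl.sign_off(): hands the job in, once; it reports no verdict.
The state is a dict: "clock": time; "qpos": joint angles; "joint_velocities": joint speeds; "joint_efforts": joint torques, N m; "ee_pos": TCP position; "tcp_rot": TCP orientation; "ft_force": force on the tool from outside, world axes, zero at the start; "wrist_torque": the same for the moment, N m; "gripper_width": finger opening in m.
Only numpy, scipy, OpenCV 4.12 (cv2) and the standard library are available. Lean on these libraries where they do the work, as an engineer would, in place of code of your own. Each camera call takes 0.05 s, during which the arm holds its last target. There are 200 camera calls.

### The job

Calibrate the bench scale: lift the largest of the three weights out of the open case and stand it gently and upright in the middle of the weighing pan. With the weight standing there by itself, slide the cover on the scale's deck aside, press the button under it right down and keep it down for two seconds, then slide the cover fully shut again. Leave the weight on the pan for the reading, and do not disturb the two other weights or the medicine bottle, boxes and pill box standing about.

Things in the scene. Friction and masses are not known exactly. Their poses are not given: they have to be found in the camera images.
- scale: White bench scale, 290 mm deep (x), 230 mm wide (y), fixed to the bench. Origin: centre of its underside on the bench; its x axis points from the sloping display panel (front, -x) to the pan (rear, +x), z up. Its flat deck is 60 mm above the bench. A slide way for the cover runs across the deck along the scale's y axis, centred at x = -48 mm, from y = -86 to +86 mm, between two grey guide rails 14 mm high above the deck, 54 mm clear between their lips.
- pan: Fixed flat steel weighing pan of the scale, 150 mm (x) by 200 mm (y), 4 mm thick, its top 72 mm above the bench, centred at x = +65 mm, y = 0 in the scale's frame. Origin: 12 mm below the centre of its top; axes as the scale's.
- pan_center (a point): Centre of the top of the weighing pan.
- cover (a joint): Sliding cover over the button, in m: 0 fully shut (button hidden), 0.080 fully open (stop). It slides along the scale's +y axis as it opens, with about 1.5 N of friction, and stays where it is left; it may start a little ajar.
- cover_rib (a point): Middle of the top edge of the cover's grip rib, moving with the cover. The cover is a grey plate 84 mm long (scale's y), 60 mm wide, its top 71 mm above the bench; the upright rib on its middle is 10 mm thick (scale's y), 44 mm long (scale's x) and 22 mm high (top 93 mm above the bench). The rib can be pinched from above or pushed from the side.
- button (a joint): Calibration push button under the cover, in m: 0 released, 0.005 fully down. Its spring gives about 2 N at the start and 4.5 N fully down and pushes it up again when let go.
- button_top (a point): Centre of the button's round flat top, 28 mm across, 67 mm above the bench when released; it moves down with the button. It lies straight below the rib when the cover is fully shut; with the cover fully open the plate's edge is 38 mm from it.
- case: Open aluminium weight case fixed to the bench, 140 mm (x) by 190 mm (y), rim 40 mm high, its lid folded back flat on its +x side (to x = +213 mm, 40 mm high), a bail handle on its -x side. Origin: centre of the base's underside. Dark insert 34 mm high with three cells of 54 to 58 mm in a row along the case's y axis, at y = -60, 0 and +60 mm; the cell floors are 8 mm above the bench.
- weight_large: Largest polished steel weight, 0.5 kg, 68 mm high, standing in one of the cells. Round body 38 mm across and 46 mm high, neck 18 mm across up to 54 mm, then a round knob 24 mm across from 54 to 68 mm. Origin: centre of its underside, z up.
- weight_medium: Middle steel weight of the same shape, 0.2 kg, 53 mm high, body 29 mm across, knob 18 mm across; stays in its cell. Origin: centre of its underside.
- weight_small: Smallest steel weight of the same shape, 0.1 kg, 43 mm high, body 23 mm across, knob 15 mm across; stays in its cell. Origin: centre of its underside.
- bottle: White tablet bottle, 50 mm across, 95 mm high, loose, standing in front of the case. Origin: centre of its underside.
- carton: Upright medicine carton, 60 x 50 mm, 120 mm high, loose, on the bench to one side of the work. Origin: centre of its underside.
- pillbox: Flat blue pill box with four lids, 130 x 56 mm (x, y), 26 mm high, loose, on the bench to the other side of the work. Origin: centre of its underside.
- pack: Flat medicine box lying in the folded-back lid of the case, 60 x 110 mm (x, y), 40 mm high (its top 61 mm above the bench), loose. Origin: centre of its underside.
There are look-alikes about, which are no part of the job. What is shaped like the weight_large but blue or orange is not meant.

How it is judged:
By the outcome, as a careful person would: the job done as asked, in the order asked, and still so for the second after the job is handed in, with the robot touching nothing.
It also fails if it takes over 61 s, if anything falls off the work surface, if the arm or the gripper's body presses on something with over 40 N, if the wrist force passes 120 N, or if a joint passes its speed limit or range.

## Working session

There is one attempt and no reset: what is moved stays moved. The work goes in short steps, Python scripts to look and compute and a tool call to move; the robot and the scene stay as the last step left them, time stands still between calls to the robot, and variables do not carry over. Pictures are saved under pics/ and viewed, about 8 in all and at most 12, crops included, and the job is handed in when it is done.

Besides the shell and the picture viewer there is one more tool, called after "Call:" by a JSON object that holds its "op" and its "data". jog_arm: Moves the arm, as the interface text tells. Shift numbers are shares of 10 cm and turn numbers shares of 45 degrees, none past 1 either way. Its arguments: {"type":"object","properties":{"plan":{"type":"array"},"grip":{"type":"number"}},"required":["plan"]}

```bash
mkdir -p pics
cat > h.py <<'E'
import numpy as np, cv2
from workcell import ctrl
def cap(n,f):
    s=ctrl.sense(); c=ctrl.capture(n)
    cv2.imwrite(f'pics/{f}.png',c['color'][:,:,::-1])
    if 'mount' in c:
        M=np.array(c['mount']); R=np.array(s['tcp_rot']); p=np.array(s['ee_pos'])
        A=R@M[:3,:3]; o=R@M[:3,3]+p
    else:
        A=np.array(c['R']).T; o=-A@np.array(c['t'])
    d=dict(K=np.array(c['K']),D=np.array(c['dist_coeffs']),A=A,o=o)
    np.savez(f'pics/{f}.npz',**d); return c['color'],d
def load(f): return dict(np.load(f'pics/{f}.npz'))
def onplane(d,uv,z):
    n=cv2.undistortPoints(np.array(uv,float).reshape(-1,1,2),d['K'],d['D'])[:,0]
    r=np.c_[n,np.ones(len(n))]@d['A'].T
    return d['o']+r*((z-d['o'][2])/r[:,2])[:,None]
def proj(d,X):
    R=d['A'].T; t=-R@d['o']
    return cv2.projectPoints(np.array(X,float).reshape(-1,1,3),cv2.Rodrigues(R)[0],t,d['K'],d['D'])[0][:,0]
E
python3 - <<'E'
from h import *
s=ctrl.sense(); print({k:np.round(v,3).tolist() for k,v in s.items()})
ims=[]
for n in ('scene','side','wrist'):
    im,d=cap(n,n+'0'); ims.append(im); print(n,d['o'].round(3),d['A'][:,2].round(2))
E
```

```text
{'clock': 0.0, 'qpos': [72.375, 36.061, 2.199, 86.997, -1.548, 57.083, -1.146], 'joint_velocities': [0.004, 0.043, -0.046, -0.055, 0.04, -0.033, 0.009], 'joint_efforts': [0.0, -56.341, 1.227, -19.345, 0.011, 0.011, 0.0], 'ee_pos': [0.156, -0.63, 0.23], 'tcp_rot': [[0.971, 0.239, -0.0], [0.239, -0.971, 0.002], [0.0, -0.002, -1.0]], 'ft_force': [0.928, -0.265, -0.279], 'wrist_torque': [0.028, 0.033, 0.063], 'gripper_width': 0.085}
scene [1.041 0.018 0.946] [-0.52 -0.03 -0.86]
side [ 0.437 -0.707  0.6  ] [ 0.11  0.8  -0.59]
wrist [ 0.234 -0.612  0.373] [-0.3  -0.07 -0.95]
```

View pics/scene0.png

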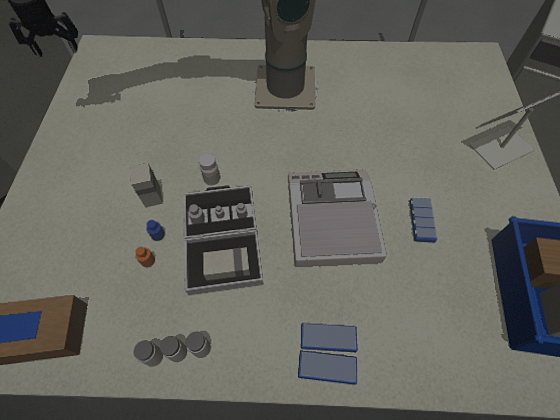

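View pics/side0.png

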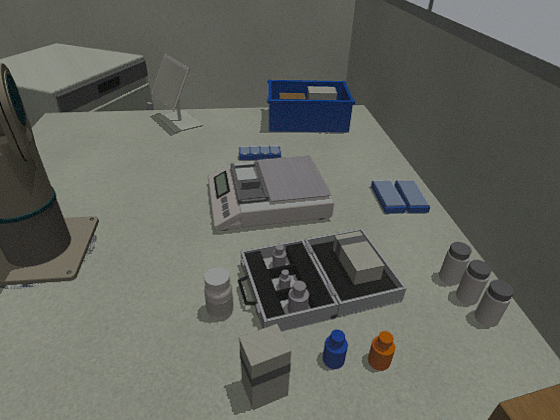

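The scene view shows the scale at about (335,218) px with the cover rib near (318,190). The case is at (220,240), with its three weights at about (195,213), (219,213) and (240,211). The leftmost, on the -y side, looks largest. The side view agrees: large (298,297), medium (285,280), small (279,257).

Run:
```python
from h import *
d=load('scene0'); e=load('side0')
print('weights scene',onplane(d,[(196,209)],.076).round(3),onplane(d,[(219,208)],.061).round(3),onplane(d,[(240,206)],.051).round(3))
print('large side',onplane(e,[(299,287)],.076).round(3))
print('pan',onplane(d,[(302,202),(376,203),(383,257),(296,257)],.072).round(3).tolist())
print('case corners',onplane(d,[(185,195),(255,187),(185,240),(257,236)],.04).round(3).tolist())
print('rib',onplane(d,[(318,182),(319,198)],.093).round(3).tolist())
print('bottle',onplane(d,[(207,160)],.095).round(3).tolist(),'carton',onplane(d,[(145,170)],.12).round(3).tolist())
def crop(n,x,y,w,h,k):
    im=cv2.imread(f'pics/{n}.png')[y:y+h,x:x+w]; return cv2.resize(im,None,fx=k,fy=k,interpolation=cv2.INTER_CUBIC)
a=crop('scene0',130,140,270,160,2.9); 
cv2.imwrite('pics/c1.png',np.clip(a*1.5,0,255).astype('uint8'))
```

```text
weights scene [[ 0.548 -0.221  0.076]] [[ 0.534 -0.164  0.061]] [[ 0.521 -0.109  0.051]]
large side [[ 0.542 -0.234  0.076]]
pan [[0.515, 0.059, 0.072], [0.512, 0.255, 0.072], [0.666, 0.257, 0.072], [0.673, 0.044, 0.072]]
case corners [[0.484, -0.268, 0.04], [0.45, -0.074, 0.04], [0.622, -0.246, 0.04], [0.604, -0.058, 0.04]]
rib [[0.463, 0.1, 0.093], [0.514, 0.102, 0.093]]
bottle [[0.401, -0.208, 0.095]] carton [[0.458, -0.362, 0.12]]
```

View pics/c1.png

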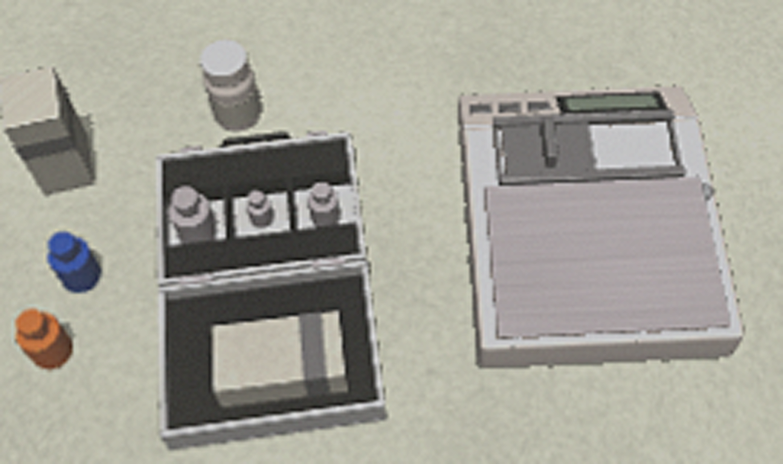

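The crop confirms it: the large weight is in the -y cell at crop (187,205), the small one is in the middle and the medium one on the +y side. The rib is at crop (548,142) and the cover sits at the -y end of its way. I'll move above the case for a wrist view.

Call:
{"op": "jog_arm", "data": {"plan": [[[0.5, -0.32, 0, 0], [1, -0.63, 0, 0], [1, -0.63, 0, 0]]], "grip": -1}}

```text
clock: 0.52
ee_pos: [0.243, -0.5411, 0.2305]
tcp_rot: [[0.969, 0.248, 0.002], [0.248, -0.969, 0.005], [0.004, -0.004, -1.0]]
ft_force: [-0.4, -1.1, -0.6]
gripper_width: 0.0857
```

Call:
{"op": "jog_arm", "data": {"plan": [[[0.5, -0.32, 0, 0], [1, -0.63, 0, 0], [1, -0.63, 0, 0]]]}}

```text
clock: 0.9
ee_pos: [0.3289, -0.451, 0.231]
tcp_rot: [[0.966, 0.257, 0.005], [0.257, -0.966, 0.008], [0.006, -0.006, -1.0]]
ft_force: [-0.3, 0.7, 0.0]
gripper_width: 0.0852
```

Call:
{"op": "jog_arm", "data": {"plan": [[[0.5, -0.32, 0, 0], [1, -0.63, 0, 0], [1, -0.63, 0, 0]]]}}

```text
clock: 1.27
ee_pos: [0.4132, -0.3604, 0.232]
tcp_rot: [[0.964, 0.266, 0.006], [0.266, -0.964, 0.01], [0.009, -0.008, -1.0]]
ft_force: [0.2, -1.1, 0.0]
gripper_width: 0.0851
```

Call:
{"op": "jog_arm", "data": {"plan": [[[0.5, -0.32, 0, 0], [1, -0.63, 0, 0], [1, -0.63, 0, 0]]]}}

```text
clock: 1.65
ee_pos: [0.4962, -0.2695, 0.2332]
tcp_rot: [[0.962, 0.273, 0.008], [0.273, -0.962, 0.012], [0.011, -0.009, -1.0]]
ft_force: [-0.2, -0.4, 0.2]
gripper_width: 0.0856
```

Call:
{"op": "jog_arm", "data": {"plan": [[[0.3, -0.15, 0, 0], [0.5, -0.3, 0, 0], [0.5, -0.3, 0, 0], [0.5, -0.3, 0, 0]]]}}

```text
clock: 2.15
ee_pos: [0.5346, -0.2298, 0.2339]
tcp_rot: [[0.963, 0.27, 0.007], [0.27, -0.963, 0.01], [0.01, -0.008, -1.0]]
ft_force: [0.0, -0.6, 1.0]
gripper_width: 0.0856
```

Run:
```python
from h import *
s=ctrl.sense(); print(s['clock'],np.round(s['ee_pos'],4),np.round(s['tcp_rot'],3).tolist())
im,d=cap('wrist','w1')
print(proj(d,[[.545,-.225,.076]]))
```

```text
2.15 [ 0.5346 -0.2298  0.2339] [[0.963, 0.27, 0.007], [0.27, -0.963, 0.01], [0.01, -0.008, -1.0]]
[[273.98414836 181.20077275]]
```

View pics/w1.png

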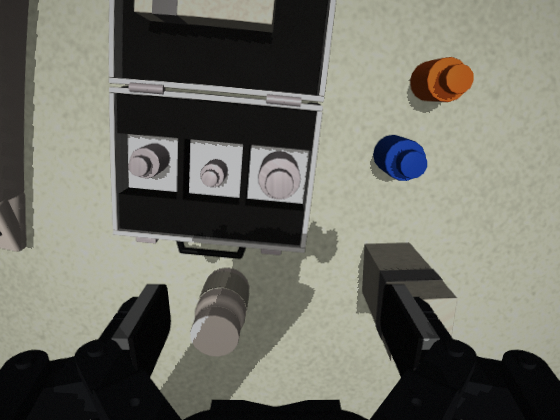

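The wrist view shows the large weight's knob at about (279,183), the small one at (211,174) and the medium one at (145,163). The case is rotated about 10°.

Run:
```python
from h import *
d=load('w1'); im=cv2.imread('pics/w1.png'); g=cv2.GaussianBlur(cv2.cvtColor(im,6),(3,3),0)
sub=g[140:215,245:315]
for p2 in (14,10):
    c=cv2.HoughCircles(cv2.resize(sub,None,fx=3,fy=3,interpolation=2),cv2.HOUGH_GRADIENT,1,15,param1=90,param2=p2*2,minRadius=30,maxRadius=80)
    if c is not None: print(p2,(c[0,:6]/3+[245,140,0]).round(1).tolist())
print('large',onplane(d,[(279,182)],.076).round(4),'exp knob r px',np.linalg.norm(np.diff(proj(d,[[.545,-.225,.076],[.557,-.225,.076]]),axis=0)))
print('small',onplane(d,[(210,175)],.051).round(4),'med',onplane(d,[(142,165)],.061).round(4))
print('case rim front corners',onplane(d,[(117,232),(304,246)],.04).round(4).tolist())
print('bottle',onplane(d,[(217,335)],.095).round(4).tolist())
print('cell L corners',onplane(d,[(250,148),(308,152),(305,203),(249,198)],.008).round(4).tolist())
cv2.imwrite('pics/c2.png',cv2.resize(im[130:220,110:330],None,fx=3.5,fy=3.5,interpolation=cv2.INTER_CUBIC))
```

```text
14 [[279.2, 179.8, 21.6], [278.8, 184.8, 16.4], [280.2, 172.5, 21.5]]
10 [[279.5, 178.2, 19.9], [279.2, 183.5, 12.6], [279.5, 170.8, 19.8], [275.2, 175.2, 15.0], [281.2, 189.8, 18.5]]
large [[ 0.5455 -0.2292  0.076 ]] exp knob r px 14.422228292684327
small [[ 0.5295 -0.1699  0.051 ]] med [[ 0.5248 -0.1118  0.061 ]]
case rim front corners [[0.4467, -0.0921, 0.04], [0.483, -0.2723, 0.04]]
bottle [[0.4, -0.2127, 0.095]]
cell L corners [[0.5559, -0.1967, 0.008], [0.5676, -0.2528, 0.008], [0.5167, -0.2653, 0.008], [0.5062, -0.2086, 0.008]]
```

View pics/c2.png

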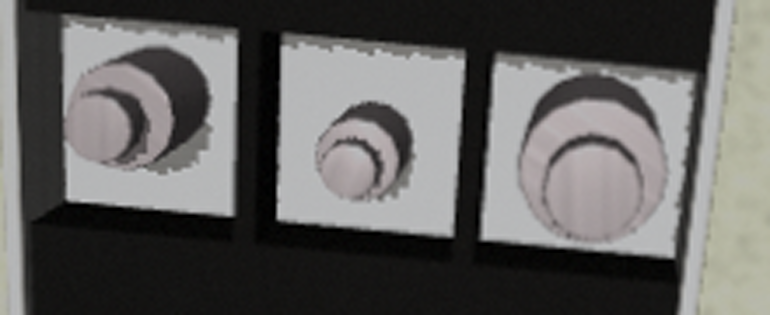

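Call:
{"op": "jog_arm", "data": {"plan": [[[0.07, 0.04, 0.4, 0], [0.07, 0.04, 0.8, 0], [0.07, 0.04, 1, 0], [0.07, 0.04, 1, 0], [0.07, 0.04, 1, 0]]]}}

```text
clock: 2.82
ee_pos: [0.5433, -0.2319, 0.1349]
tcp_rot: [[0.963, 0.269, 0.008], [0.268, -0.963, 0.009], [0.011, -0.007, -1.0]]
ft_force: [-0.6, 0.3, 0.4]
gripper_width: 0.0854
```

Call:
{"op": "jog_arm", "data": {"plan": [[[0, -0.02, 0.35, 0], [0, -0.02, 0.65, 0], [0, -0.02, 0.78, 0], [0, -0.02, 0.78, 0], [0, -0.02, 0.78, 0]]]}}

```text
clock: 3.45
ee_pos: [0.5444, -0.2298, 0.0583]
tcp_rot: [[0.963, 0.268, 0.011], [0.268, -0.963, 0.008], [0.013, -0.005, -1.0]]
ft_force: [0.1, -0.0, 0.7]
gripper_width: 0.0851
```

Run:
```python
from h import *
s=ctrl.sense(); print(s['clock'],np.round(s['ee_pos'],4))
im,d=cap('wrist','w2'); im2,_=cap('side','s2')
p=np.array(s['ee_pos']);print(proj(d,[p,[.5433,-.2298,.076],[.5433,-.2298,.054]]))
a=im[100:420,100:460]; b=cv2.resize(im2[230:350,220:350],None,fx=2.67,fy=2.67)
b=b[:320]; cv2.imwrite('pics/c3.png',np.hstack([a[:b.shape[0]],b])[:,:,::-1])
```

```text
3.45 [ 0.5444 -0.2298  0.0583]
[[274.40412442 287.76369448]
 [273.3273553  312.23747115]
 [273.77177712 285.08004409]]
```

View pics/c3.png

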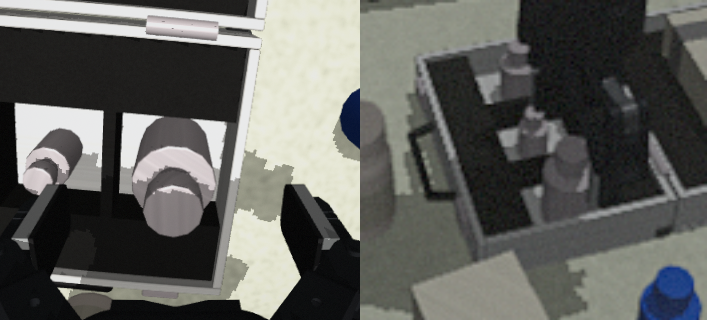

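The knob is centred between the open fingers at crop (173,207), about 1–2 mm toward +x. I'll nudge, lower and close.

Call:
{"op": "jog_arm", "data": {"plan": [[[0.01, 0, 0.015, 0], [0.01, 0, 0.015, 0]]]}}

```text
clock: 3.8
ee_pos: [0.5457, -0.2295, 0.0571]
tcp_rot: [[0.963, 0.269, 0.011], [0.268, -0.963, 0.008], [0.013, -0.005, -1.0]]
ft_force: [-0.6, -0.7, -0.6]
gripper_width: 0.0856
```

Call:
{"op": "jog_arm", "data": {"plan": [[[0, 0, 0, 0], [0, 0, 0, 0], [0, 0, 0, 0], [0, 0, 0, 0], [0, 0, 0, 0]]], "grip": 1}}

```text
clock: 4.42
ee_pos: [0.5456, -0.2293, 0.0573]
tcp_rot: [[0.963, 0.269, 0.011], [0.269, -0.963, 0.008], [0.013, -0.005, -1.0]]
ft_force: [0.0, 1.1, 2.3]
gripper_width: 0.0211
```

Call:
{"op": "jog_arm", "data": {"plan": [[[0, 0, 0, 0], [0, 0, 0, 0], [0, 0, 0, 0]]]}}

```text
clock: 4.8
ee_pos: [0.5456, -0.2292, 0.0573]
tcp_rot: [[0.963, 0.269, 0.011], [0.269, -0.963, 0.009], [0.013, -0.005, -1.0]]
ft_force: [-1.5, 0.1, 1.6]
gripper_width: 0.0216
```

Call:
{"op": "jog_arm", "data": {"plan": [[[0, 0, -0.1, 0], [0, 0, -0.3, 0], [0, 0, -0.6, 0], [0, 0, -0.6, 0]]]}}

```text
clock: 5.3
ee_pos: [0.5464, -0.2306, 0.1192]
tcp_rot: [[0.963, 0.268, 0.016], [0.268, -0.963, 0.007], [0.017, -0.002, -1.0]]
ft_force: [0.2, -0.5, -5.6]
gripper_width: 0.0219
```

Run:
```python
from h import *
s=ctrl.sense(); print(s['clock'],np.round(s['ee_pos'],4),s['ft_force'],s['gripper_width'])
im,d=cap('wrist','w3'); im2,_=cap('side','s3')
a=im[100:420,100:460]; b=cv2.resize(im2[190:310,220:350],None,fx=2.67,fy=2.67)
cv2.imwrite('pics/c4.png',np.hstack([a,b[:320]])[:,:,::-1])
```

```text
5.3 [ 0.5464 -0.2306  0.1192] [ 0.2356132  -0.46960129 -5.61120749] 0.02192910993742721
```

View pics/c4.png

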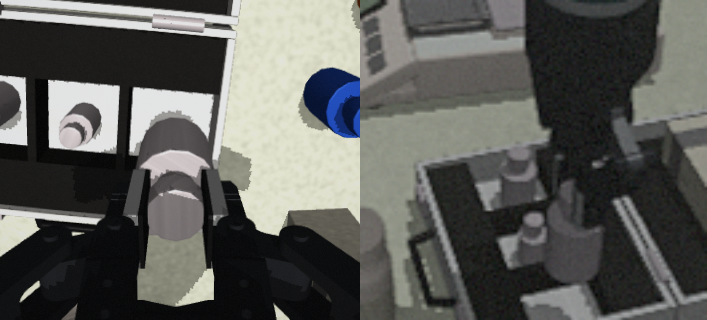

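The weight is held upright at its knob, wrist load about 5 N, and the other weights are untouched. Next: locate the pan.

Run:
```python
from h import *
d=load('scene0')
f=lambda L:np.array(L)/2.9+[130,140]
P=onplane(d,f([(486,187),(706,178),(733,326),(497,338)]),.072)
print(P.round(4).tolist(),P.mean(0).round(4))
print('sides',[np.linalg.norm(P[i]-P[(i+1)%4]).round(3) for i in range(4)])
for a,b in ((0,1),(3,2),(0,3),(1,2)):
    v=P[b]-P[a]; print(np.degrees(np.arctan2(v[1],v[0])).round(1),end=' ')
print('rib',onplane(d,f([(541,119),(556,119),(549,164),(558,162)]),.093).round(4).tolist())
```

```text
[[0.5232, 0.0469, 0.072], [0.507, 0.2489, 0.072], [0.6537, 0.258, 0.072], [0.6718, 0.0576, 0.072]] [0.5889 0.1529 0.072 ]
sides [np.float64(0.203), np.float64(0.147), np.float64(0.201), np.float64(0.149)]
94.6 95.1 4.1 3.5 rib [[0.4605, 0.0966, 0.093], [0.46, 0.1105, 0.093], [0.5095, 0.1031, 0.093], [0.5071, 0.1113, 0.093]]
```

Call:
{"op": "jog_arm", "data": {"plan": [[[0, 0, -0.3, 0], [0, 0, -0.7, 0], [0, 0, -0.8, 0], [0, 0, -0.8, 0]]]}}

```text
clock: 5.9
ee_pos: [0.543, -0.2301, 0.1957]
tcp_rot: [[0.963, 0.269, 0.009], [0.269, -0.963, 0.009], [0.011, -0.006, -1.0]]
ft_force: [-0.2, -0.5, -5.5]
gripper_width: 0.0217
```

Call:
{"op": "jog_arm", "data": {"plan": [[[0.09, -0.22, 0, 0], [0.19, -0.45, 0, 0], [0.28, -0.68, 0, 0], [0.37, -0.9, 0, 0], [0.37, -0.9, 0, 0]]]}}

```text
clock: 6.52
ee_pos: [0.5535, -0.1301, 0.1943]
tcp_rot: [[0.962, 0.273, 0.005], [0.273, -0.962, 0.012], [0.008, -0.01, -1.0]]
ft_force: [0.3, -1.2, -5.0]
gripper_width: 0.0215
```

Call:
{"op": "jog_arm", "data": {"plan": [[[0.09, -0.22, 0, 0], [0.19, -0.45, 0, 0], [0.28, -0.68, 0, 0], [0.37, -0.9, 0, 0], [0.37, -0.9, 0, 0]]]}}

```text
clock: 7.15
ee_pos: [0.5639, -0.0314, 0.194]
tcp_rot: [[0.961, 0.276, 0.003], [0.276, -0.961, 0.013], [0.006, -0.012, -1.0]]
ft_force: [0.4, -0.4, -5.1]
gripper_width: 0.0214
```

Call:
{"op": "jog_arm", "data": {"plan": [[[0.09, -0.22, 0, 0], [0.19, -0.45, 0, 0], [0.28, -0.68, 0, 0.1], [0.37, -0.9, 0, 0.2], [0.37, -0.9, 0, 0.2]]]}}

```text
clock: 7.78
ee_pos: [0.5743, 0.0664, 0.1942]
tcp_rot: [[0.992, 0.125, 0.001], [0.125, -0.992, 0.013], [0.003, -0.013, -1.0]]
ft_force: [-0.2, -0.2, -5.5]
gripper_width: 0.0215
```

Call:
{"op": "jog_arm", "data": {"plan": [[[0.07, -0.22, 0, 0.06], [0.14, -0.45, 0, 0.06], [0.2, -0.68, 0, 0.06], [0.25, -0.84, 0, 0.06], [0.25, -0.84, 0, 0.06]]]}}

```text
clock: 8.4
ee_pos: [0.5886, 0.1532, 0.1948]
tcp_rot: [[0.997, 0.079, 0.001], [0.079, -0.997, 0.013], [0.002, -0.013, -1.0]]
ft_force: [-0.1, -0.9, -5.0]
gripper_width: 0.0215
```

Run:
```python
from h import *
s=ctrl.sense(); print(s['clock'],np.round(s['ee_pos'],4),np.round(s['tcp_rot'],3).tolist())
im,d=cap('wrist','w4'); im2,_=cap('scene','sc4')
b=cv2.resize(im2[140:290,270:400],None,fx=2.8,fy=2.8)
cv2.imwrite('pics/c5.png',np.clip(np.hstack([im[:420,:430],b[:420]])[:,:,::-1]*1.2,0,255).astype('uint8'))
cv2.imwrite('pics/c5.png',cv2.resize(np.hstack([im,b]),None,fx=.86,fy=.86)[:,:,::-1])
x=np.array([.997,.075,0]);y=np.array([-.075,.997,0]);c=np.array([.589,.153,.072])
print(proj(d,[c+.075*a*x+.1*b*y for a,b in((-1,-1),(-1,1),(1,1),(1,-1))]).round(0).tolist())
```

```text
8.4 [0.5886 0.1532 0.1948] [[0.997, 0.079, 0.001], [0.079, -0.997, 0.013], [0.002, -0.013, -1.0]]
[[399.0, 294.0], [154.0, 292.0], [134.0, 101.0], [422.0, 103.0]]
```

View pics/c5.png

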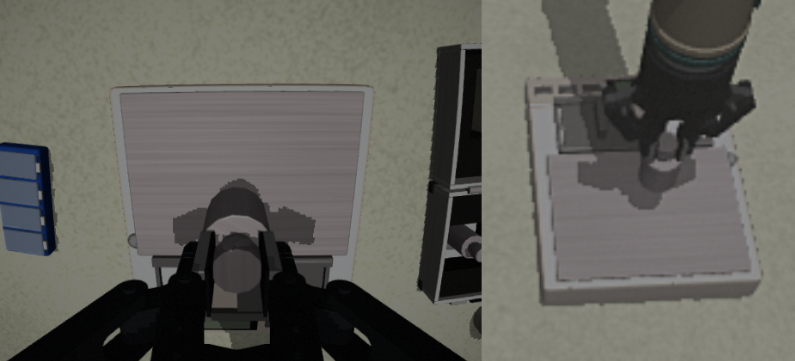

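The wrist view shows the pan corners at about (140,107), (423,109), (158,294) and (406,297) full-resolution px, with the weight hanging above the pan.

Run:
```python
from h import *
d=load('w4')
P=onplane(d,[(139.5,107),(423,109),(406,296.5),(158,294)],.072)
print(P.round(4).tolist(),P.mean(0).round(4),[np.linalg.norm(P[i]-P[(i+1)%4]).round(3) for i in range(4)])
for a,b in ((1,0),(2,3),(2,1),(3,0)):
    v=P[b]-P[a]; print(np.degrees(np.arctan2(v[1],v[0])).round(1),end=' ')
```

```text
[[0.6524, 0.2546, 0.072], [0.667, 0.0574, 0.072], [0.5201, 0.0418, 0.072], [0.5051, 0.244, 0.072]] [0.5862 0.1495 0.072 ] [np.float64(0.198), np.float64(0.148), np.float64(0.203), np.float64(0.148)]
94.2 94.2 6.1 4.1
```

Call:
{"op": "jog_arm", "data": {"plan": [[[-0.01, 0.04, 0.2, 0], [-0.01, 0.04, 0.4, 0], [-0.01, 0.04, 0.55, 0], [-0.01, 0.04, 0.65, 0], [-0.01, 0.04, 0.65, 0]]]}}

```text
clock: 9.12
ee_pos: [0.5875, 0.1471, 0.1293]
tcp_rot: [[0.997, 0.076, -0.001], [0.076, -0.997, 0.011], [-0.0, -0.011, -1.0]]
ft_force: [-0.2, -0.6, -5.3]
gripper_width: 0.0216
```

Call:
{"op": "jog_arm", "data": {"plan": [[[0, 0, 0.02, 0], [0, 0, 0.04, 0], [0, 0, 0.06, 0], [0, 0, 0.06, 0]]]}}

```text
clock: 9.62
ee_pos: [0.5874, 0.1472, 0.1233]
tcp_rot: [[0.997, 0.076, -0.001], [0.076, -0.997, 0.011], [-0.0, -0.011, -1.0]]
ft_force: [-0.0, -0.3, -4.3]
gripper_width: 0.0216
```

Call:
{"op": "jog_arm", "data": {"plan": [[[0, -0.03, -0.01, 0], [0, -0.03, 0, 0], [0, -0.03, 0.01, 0], [0, -0.03, 0.02, 0], [0, -0.03, 0.02, 0]]]}}

```text
clock: 10.25
ee_pos: [0.5873, 0.1502, 0.1216]
tcp_rot: [[0.997, 0.076, -0.001], [0.076, -0.997, 0.011], [0.0, -0.011, -1.0]]
ft_force: [-0.9, 0.3, -2.6]
gripper_width: 0.0212
```

Call:
{"op": "jog_arm", "data": {"plan": [[[0, 0, 0.01, 0], [0, 0, 0.01, 0]]]}}

```text
clock: 10.5
ee_pos: [0.5875, 0.1504, 0.1215]
tcp_rot: [[0.997, 0.076, 0.0], [0.076, -0.997, 0.011], [0.001, -0.011, -1.0]]
ft_force: [-2.5, -0.3, 3.9]
gripper_width: 0.0217
```

Call:
{"op": "jog_arm", "data": {"plan": [[[0, 0, 0, 0], [0, 0, 0, 0], [0, 0, 0, 0]]], "grip": 0}}

```text
clock: 10.88
ee_pos: [0.5877, 0.1503, 0.1214]
tcp_rot: [[0.997, 0.076, 0.0], [0.076, -0.997, 0.011], [0.001, -0.011, -1.0]]
ft_force: [0.9, 0.2, 0.9]
gripper_width: 0.0429
```

Call:
{"op": "jog_arm", "data": {"plan": [[[0, 0, -0.2, 0], [0, 0, -0.5, 0], [0, 0, -0.8, 0], [0, 0, -0.8, 0]]]}}

```text
clock: 11.38
ee_pos: [0.5895, 0.1498, 0.2038]
tcp_rot: [[0.997, 0.076, 0.005], [0.076, -0.997, 0.013], [0.006, -0.012, -1.0]]
ft_force: [-0.2, 0.5, -0.4]
gripper_width: 0.0428
```

Run:
```python
from h import *
s=ctrl.sense(); print(s['clock'],np.round(s['ee_pos'],4),np.round(s['tcp_rot'],3).tolist(),s['ft_force'],s['gripper_width'])
im,d=cap('wrist','w5'); im2,_=cap('scene','sc5'); im3,_=cap('side','sd5')
b=cv2.resize(im2[140:290,270:400],(364,420)); a=cv2.resize(im3[140:240,190:350],(436,272))
o=np.zeros((420,800,3),np.uint8); o[:,:364]=b; o[:272,364:]=a; cv2.imwrite('pics/c6.png',o[:,:,::-1])
```

```text
11.375 [0.5895 0.1498 0.2038] [[0.997, 0.076, 0.005], [0.076, -0.997, 0.013], [0.006, -0.012, -1.0]] [-0.22622599  0.45677952 -0.43293149] 0.042819280682253116
```

View pics/c6.png

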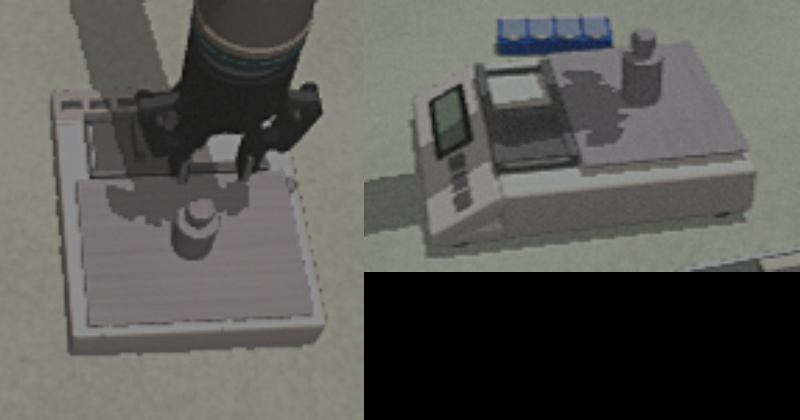

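The weight stands upright and free on the pan, with its base near crop (193,247), which is the pan's middle. Now on to the rib.

Call:
{"op": "jog_arm", "data": {"plan": [[[-0.3, 0.1, 0, 0], [-0.6, 0.25, 0, 0], [-0.9, 0.36, 0, 0], [-0.9, 0.36, 0, 0]]], "grip": -0.2}}

```text
clock: 12.02
ee_pos: [0.4971, 0.1052, 0.1992]
tcp_rot: [[0.997, 0.075, -0.006], [0.075, -0.997, 0.01], [-0.005, -0.01, -1.0]]
ft_force: [0.9, -0.3, -0.0]
gripper_width: 0.0512
```

Call:
{"op": "jog_arm", "data": {"plan": [[[-0.2, 0, 0.15, 0], [-0.2, 0, 0.3, 0], [-0.2, 0, 0.3, 0], [-0.2, 0, 0.3, 0]]]}}

```text
clock: 12.52
ee_pos: [0.4778, 0.1043, 0.1693]
tcp_rot: [[0.997, 0.075, -0.005], [0.075, -0.997, 0.01], [-0.004, -0.01, -1.0]]
ft_force: [0.1, 0.3, 0.8]
gripper_width: 0.0511
```

Run:
```python
from h import *
s=ctrl.sense(); print(s['clock'],np.round(s['ee_pos'],4),np.round(s['tcp_rot'],3).tolist(),s['gripper_width'])
im,d=cap('wrist','w6')
print(proj(d,[s['ee_pos'],[.479,.105,.093],[.479,.105,.071],[.5875,.151,.14],[.5875,.151,.072]]).round(1).tolist())
cv2.imwrite('pics/w6v.png',np.clip(im[:,:,::-1]*1.6,0,255).astype('uint8'))
```

```text
12.525 [0.4778 0.1043 0.1693] [[0.997, 0.075, -0.005], [0.075, -0.997, 0.01], [-0.004, -0.01, -1.0]] 0.051100031811342456
[[274.5, 287.9], [274.8, 224.4], [275.1, 213.3], [184.6, 14.3], [211.9, 36.0]]
```

View pics/w6v.png

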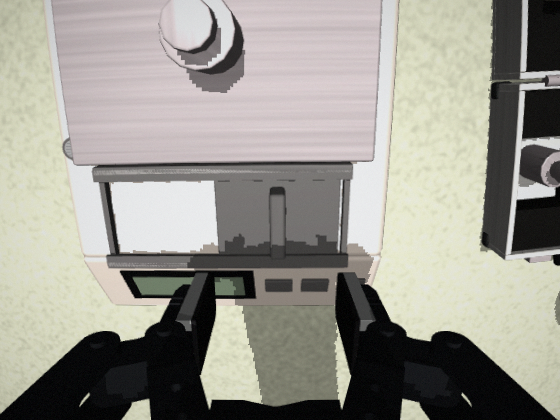

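The view shows the rib top running from (278,187) to (278,258) and the cover at the -y end (columns 216–340). The rib is about 2 mm toward -y of the TCP. I'll descend and pinch.

Call:
{"op": "jog_arm", "data": {"plan": [[[0.02, 0.02, 0.3, 0], [0.02, 0.02, 0.6, 0], [0.02, 0.02, 0.8, 0], [0.02, 0.02, 0.9, 0], [0.02, 0.02, 0.9, 0]]]}}

```text
clock: 13.2
ee_pos: [0.4797, 0.1033, 0.0794]
tcp_rot: [[0.997, 0.075, -0.005], [0.075, -0.997, 0.01], [-0.004, -0.01, -1.0]]
ft_force: [-0.4, 0.1, 0.6]
gripper_width: 0.0508
```

Run:
```python
from h import *
d=load('w6')
print('rib',onplane(d,[(278,187),(278,258),(277.5,222)],.093).round(4).tolist())
print('cover edges',onplane(d,[(216,225),(340,225)],.071).round(4).tolist())
print('way inner ends',onplane(d,[(113,225),(342,225)],.066).round(4).tolist())
print('knob',onplane(d,[(189,24)],.140).round(4).tolist(),'pan front corners',onplane(d,[(69,161),(375,158)],.072).round(4).tolist())
```

```text
rib [[0.5031, 0.1049, 0.093], [0.4563, 0.1012, 0.093], [0.4807, 0.1035, 0.093]]
cover edges [[0.4674, 0.1449, 0.071], [0.474, 0.06, 0.071]]
way inner ends [[0.4595, 0.2199, 0.066], [0.4724, 0.0576, 0.066]]
knob [[0.5837, 0.149, 0.14]] pan front corners [[0.5053, 0.2452, 0.072], [0.522, 0.0434, 0.072]]
```

Call:
{"op": "jog_arm", "data": {"plan": [[[0, 0, 0.01, 0], [0, 0, 0.01, 0], [0, 0, 0.01, 0], [0, 0, 0.01, 0], [0, 0, 0.01, 0]]], "grip": 1}}

```text
clock: 13.82
ee_pos: [0.4802, 0.1035, 0.0792]
tcp_rot: [[0.997, 0.076, -0.003], [0.076, -0.997, 0.01], [-0.003, -0.01, -1.0]]
ft_force: [-0.5, -0.2, 5.1]
gripper_width: 0.0084
```

Call:
{"op": "jog_arm", "data": {"plan": [[[0, 0, 0, 0], [0, 0, 0, 0]]]}}

```text
clock: 14.08
ee_pos: [0.4802, 0.1035, 0.0792]
tcp_rot: [[0.997, 0.076, -0.003], [0.076, -0.997, 0.01], [-0.003, -0.01, -1.0]]
ft_force: [0.5, -0.2, 0.3]
gripper_width: 0.0086
```

Call:
{"op": "jog_arm", "data": {"plan": [[[0, -0.1, 0, 0], [0, -0.3, 0, 0], [0, -0.5, 0, 0], [0, -0.7, 0, 0], [0, -0.74, 0, 0]]]}}

```text
clock: 14.7
ee_pos: [0.4737, 0.1787, 0.0793]
tcp_rot: [[0.997, 0.078, -0.005], [0.079, -0.997, 0.01], [-0.004, -0.01, -1.0]]
ft_force: [1.3, -1.9, -7.6]
gripper_width: 0.0082
```

Call:
{"op": "jog_arm", "data": {"plan": [[[0, -0.03, 0, 0], [0, -0.06, 0, 0], [0, -0.06, 0, 0]]]}}

```text
clock: 15.08
ee_pos: [0.4735, 0.181, 0.0793]
tcp_rot: [[0.997, 0.076, -0.005], [0.076, -0.997, 0.006], [-0.005, -0.007, -1.0]]
ft_force: [1.4, -7.0, -3.3]
gripper_width: 0.008
```

Call:
{"op": "jog_arm", "data": {"plan": [[[0, 0, 0, 0], [0, 0, 0, 0], [0, 0, 0, 0]]], "grip": 0.2}}

```text
clock: 15.45
ee_pos: [0.4737, 0.1816, 0.0796]
tcp_rot: [[0.997, 0.076, -0.005], [0.076, -0.997, 0.007], [-0.004, -0.008, -1.0]]
ft_force: [0.3, -0.6, -0.7]
gripper_width: 0.034
```

Call:
{"op": "jog_arm", "data": {"plan": [[[0, 0, -0.3, 0], [0, 0, -0.5, 0], [0, 0.3, -0.6, 0], [0, 0.6, -0.6, 0], [0, 0.6, -0.6, 0]]]}}

```text
clock: 16.08
ee_pos: [0.4788, 0.1191, 0.1395]
tcp_rot: [[0.997, 0.072, -0.004], [0.072, -0.997, 0.006], [-0.004, -0.007, -1.0]]
ft_force: [-0.5, 0.2, 0.4]
gripper_width: 0.0342
```

Call:
{"op": "jog_arm", "data": {"plan": [[[0, 0.2, 0, 0], [0, 0.2, 0, 0], [0, 0.2, 0, 0], [0, 0.2, 0, 0], [0, 0.2, 0, 0]]], "grip": 1}}

```text
clock: 16.7
ee_pos: [0.4801, 0.1, 0.1393]
tcp_rot: [[0.997, 0.073, -0.004], [0.073, -0.997, 0.007], [-0.004, -0.007, -1.0]]
ft_force: [-0.6, -0.0, -0.9]
gripper_width: 0.0002
```

Run:
```python
from h import *
s=ctrl.sense(); print(s['clock'],np.round(s['ee_pos'],4),np.round(s['tcp_rot'],3).tolist(),s['gripper_width'])
im,d=cap('wrist','w7'); im2,_=cap('side','sd7')
print(proj(d,[s['ee_pos'],[.4795,.1012,.067]]).round(1).tolist())
o=np.zeros((420,800,3),np.uint8); o[:,:420]=im[:,60:480]; o[:238,420:]=cv2.resize(im2[140:240,190:350],(380,238))
cv2.imwrite('pics/c7.png',np.clip(o[:,:,::-1]*1.5,0,255).astype('uint8'))
```

```text
16.7 [0.4801 0.1    0.1393] [[0.997, 0.073, -0.004], [0.073, -0.997, 0.007], [-0.004, -0.007, -1.0]] 0.0002041948695916066
[[274.5, 287.9], [273.3, 229.5]]
```

View pics/c7.png

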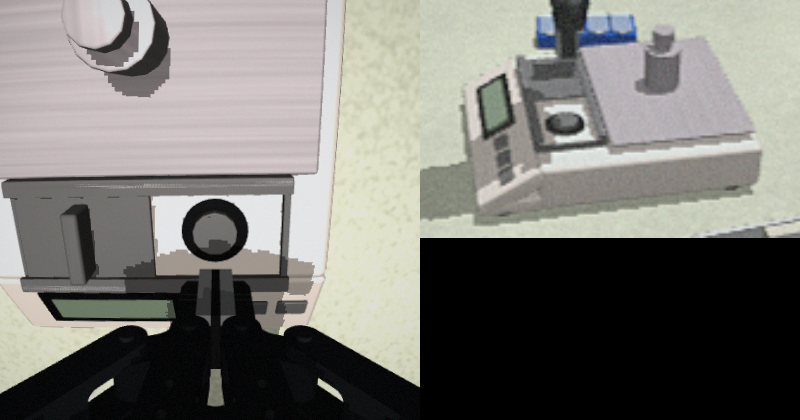

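The button is visible at (275,231) px, within 1 mm of the prediction. The cover is fully open and the weight still stands upright. Pressing now.

Call:
{"op": "jog_arm", "data": {"plan": [[[-0.01, 0, 0.25, 0], [-0.01, 0, 0.5, 0], [-0.01, 0, 0.68, 0], [-0.01, 0, 0.68, 0], [-0.01, 0, 0.68, 0]]]}}

```text
clock: 17.42
ee_pos: [0.4793, 0.1001, 0.0718]
tcp_rot: [[0.997, 0.072, -0.003], [0.072, -0.997, 0.007], [-0.003, -0.007, -1.0]]
ft_force: [1.1, -0.8, 0.4]
gripper_width: -0.0002
```

Call:
{"op": "jog_arm", "data": {"plan": [[[0, 0, 0.03, 0], [0, 0, 0.06, 0], [0, 0, 0.08, 0], [0, 0, 0.09, 0], [0, 0, 0.09, 0]]]}}

```text
clock: 18.05
ee_pos: [0.4798, 0.1003, 0.0631]
tcp_rot: [[0.997, 0.072, -0.002], [0.072, -0.997, 0.007], [-0.002, -0.007, -1.0]]
ft_force: [1.4, 0.2, 3.0]
gripper_width: 0.0004
```

Call:
{"op": "jog_arm", "data": {"plan": [[[0, 0, 0.01, 0], [0, 0, 0.02, 0], [0, 0, 0.03, 0], [0, 0, 0.03, 0]]]}}

```text
clock: 18.55
ee_pos: [0.4799, 0.1003, 0.0618]
tcp_rot: [[0.997, 0.072, -0.002], [0.072, -0.997, 0.007], [-0.001, -0.008, -1.0]]
ft_force: [-4.2, -1.2, 23.6]
gripper_width: -0.0001
```

The button has bottomed out at z = 0.0618 with 24 N. Holding it there.

Call:
{"op": "jog_arm", "data": {"plan": [[[0, 0, 0.01, 0], [0, 0, 0.01, 0], [0, 0, 0.01, 0], [0, 0, 0.01, 0], [0, 0, 0.01, 0]]]}}

```text
clock: 19.18
ee_pos: [0.4799, 0.1003, 0.0619]
tcp_rot: [[0.997, 0.072, -0.001], [0.072, -0.997, 0.008], [-0.001, -0.008, -1.0]]
ft_force: [-2.5, -0.2, 16.9]
gripper_width: 0.0002
```

Call:
{"op": "jog_arm", "data": {"plan": [[[0, 0, 0.01, 0], [0, 0, 0.01, 0], [0, 0, 0.01, 0], [0, 0, 0.01, 0], [0, 0, 0.01, 0]]]}}

```text
clock: 19.8
ee_pos: [0.4798, 0.1002, 0.0619]
tcp_rot: [[0.997, 0.072, -0.001], [0.072, -0.997, 0.008], [-0.0, -0.008, -1.0]]
ft_force: [-1.5, 0.2, 15.1]
gripper_width: -0.0
```

Call:
{"op": "jog_arm", "data": {"plan": [[[0, 0, 0.01, 0], [0, 0, 0.01, 0], [0, 0, 0.01, 0], [0, 0, 0.01, 0], [0, 0, 0.01, 0]]]}}

```text
clock: 20.42
ee_pos: [0.4799, 0.1003, 0.0619]
tcp_rot: [[0.997, 0.072, -0.0], [0.072, -0.997, 0.008], [0.0, -0.008, -1.0]]
ft_force: [-1.7, -0.8, 15.6]
gripper_width: 0.0002
```

Call:
{"op": "jog_arm", "data": {"plan": [[[0, 0, 0.01, 0], [0, 0, 0.01, 0], [0, 0, 0.01, 0], [0, 0, 0.01, 0], [0, 0, 0.01, 0]]]}}

```text
clock: 21.05
ee_pos: [0.4798, 0.1003, 0.0619]
tcp_rot: [[0.997, 0.072, 0.0], [0.072, -0.997, 0.008], [0.001, -0.008, -1.0]]
ft_force: [-1.6, -0.2, 16.0]
gripper_width: 0.0001
```

Call:
{"op": "jog_arm", "data": {"plan": [[[0, 0, 0.01, 0], [0, 0, 0.01, 0], [0, 0, 0.01, 0], [0, 0, 0.01, 0], [0, 0, 0.01, 0]]]}}

```text
clock: 21.68
ee_pos: [0.4799, 0.1003, 0.0619]
tcp_rot: [[0.997, 0.072, 0.001], [0.072, -0.997, 0.009], [0.001, -0.009, -1.0]]
ft_force: [-1.4, -0.2, 14.2]
gripper_width: 0.0001
```

Call:
{"op": "jog_arm", "data": {"plan": [[[0, 0, -0.2, 0], [0, 0, -0.5, 0], [0, 0, -0.8, 0], [0, -0.1, -0.8, 0], [0, -0.1, -0.8, 0]]]}}

```text
clock: 22.3
ee_pos: [0.4781, 0.1106, 0.1413]
tcp_rot: [[0.997, 0.073, -0.001], [0.073, -0.997, 0.009], [-0.001, -0.009, -1.0]]
ft_force: [-0.6, 0.2, -0.5]
gripper_width: 0.0001
```

Call:
{"op": "jog_arm", "data": {"plan": [[[0, -0.2, 0, 0], [0, -0.45, 0, 0], [0, -0.7, 0, 0], [0, -0.7, 0, 0], [0, -0.7, 0, 0]]], "grip": 0}}

```text
clock: 22.92
ee_pos: [0.4723, 0.1791, 0.141]
tcp_rot: [[0.997, 0.073, -0.003], [0.073, -0.997, 0.007], [-0.002, -0.007, -1.0]]
ft_force: [-0.2, -0.8, -0.3]
gripper_width: 0.0428
```

Call:
{"op": "jog_arm", "data": {"plan": [[[0.01, -0.02, 0.25, 0], [0.01, -0.02, 0.45, 0], [0.01, -0.02, 0.6, 0], [0.01, -0.02, 0.62, 0], [0.01, -0.02, 0.62, 0]]]}}

```text
clock: 23.55
ee_pos: [0.4733, 0.1813, 0.0792]
tcp_rot: [[0.997, 0.072, -0.003], [0.072, -0.997, 0.007], [-0.002, -0.007, -1.0]]
ft_force: [-1.0, -0.4, -0.6]
gripper_width: 0.0429
```

Call:
{"op": "jog_arm", "data": {"plan": [[[0, 0, 0, 0], [0, 0, 0, 0], [0, 0, 0, 0], [0, 0, 0, 0], [0, 0, 0, 0]]], "grip": 1}}

```text
clock: 24.18
ee_pos: [0.4738, 0.1809, 0.08]
tcp_rot: [[0.997, 0.073, -0.002], [0.073, -0.997, 0.007], [-0.001, -0.007, -1.0]]
ft_force: [-0.4, -1.5, 5.3]
gripper_width: 0.0083
```

Call:
{"op": "jog_arm", "data": {"plan": [[[0, 0.1, 0, 0], [0, 0.3, 0, 0], [0, 0.5, 0, 0], [0, 0.7, 0, 0], [0, 0.76, 0, 0]]]}}

```text
clock: 24.8
ee_pos: [0.4805, 0.1041, 0.08]
tcp_rot: [[0.997, 0.071, 0.001], [0.071, -0.997, 0.007], [0.001, -0.007, -1.0]]
ft_force: [0.6, 2.5, 3.5]
gripper_width: 0.0082
```

Call:
{"op": "jog_arm", "data": {"plan": [[[0, 0.03, 0, 0], [0, 0.05, 0, 0], [0, 0.05, 0, 0]]]}}

```text
clock: 25.18
ee_pos: [0.4807, 0.101, 0.08]
tcp_rot: [[0.997, 0.073, 0.001], [0.073, -0.997, 0.009], [0.001, -0.009, -1.0]]
ft_force: [-0.2, 5.2, 2.6]
gripper_width: 0.0084
```

Call:
{"op": "jog_arm", "data": {"plan": [[[0, 0.02, 0, 0], [0, 0.03, 0, 0], [0, 0.03, 0, 0]]]}}

```text
clock: 25.55
ee_pos: [0.4807, 0.1009, 0.08]
tcp_rot: [[0.997, 0.076, 0.001], [0.076, -0.997, 0.012], [0.002, -0.012, -1.0]]
ft_force: [-0.8, 7.5, 2.4]
gripper_width: 0.0082
```

It is firmly at the stop: force rising, no motion. Releasing and backing off.

Call:
{"op": "jog_arm", "data": {"plan": [[[0, 0, 0, 0], [0, 0, 0, 0], [0, 0, 0, 0]]], "grip": 0.2}}

```text
clock: 25.92
ee_pos: [0.4805, 0.1001, 0.0799]
tcp_rot: [[0.997, 0.075, 0.0], [0.075, -0.997, 0.011], [0.001, -0.011, -1.0]]
ft_force: [-0.5, 0.1, -0.3]
gripper_width: 0.0341
```

Call:
{"op": "jog_arm", "data": {"plan": [[[0, 0, -0.3, 0], [0, 0, -0.6, 0], [0, 0, -0.9, 0], [0, 0, -0.9, 0]]]}}

```text
clock: 26.42
ee_pos: [0.4819, 0.0989, 0.1717]
tcp_rot: [[0.997, 0.074, 0.005], [0.074, -0.997, 0.011], [0.005, -0.011, -1.0]]
ft_force: [1.1, 0.2, -0.9]
gripper_width: 0.0343
```

Run:
```python
from h import *
s=ctrl.sense(); print(s['clock'],np.round(s['ee_pos'],4),s['ft_force'],s['gripper_width'])
im,d=cap('wrist','w8'); im2,_=cap('side','sd8')
o=np.zeros((420,800,3),np.uint8); o[:,:420]=im[:,60:480]; o[:,420:]=cv2.resize(im2[130:375,190:412],(380,420))
cv2.imwrite('pics/c8.png',np.clip(o[:,:,::-1]*1.5,0,255).astype('uint8'))
```

```text
26.425 [0.4819 0.0989 0.1717] [ 1.11723475  0.19135116 -0.92109454] 0.034272585578487336
```

View pics/c8.png

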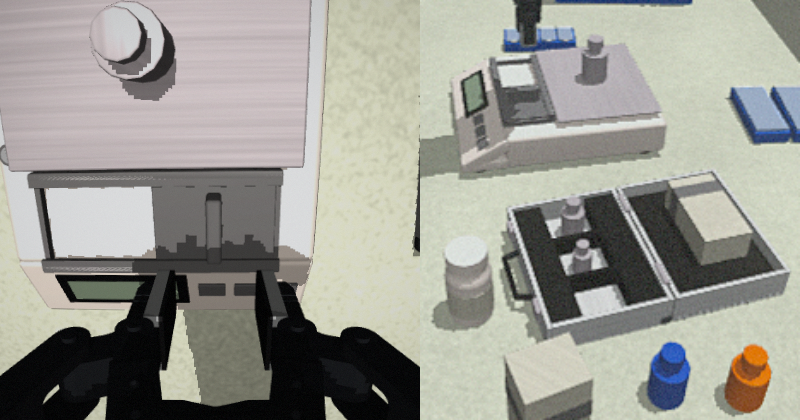

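The cover is flush at its closed end (no gap at crop x≈278), the weight stands on the pan, and the other objects stand as before. Handing in.

```bash
python3 -c "
from h import *
d=load('w8');print(onplane(d,[(273.5,228)],.093).round(4))
s=ctrl.sense();print(s['clock'],np.abs(s['joint_velocities']).max());print(ctrl.sign_off())"
```

```text
[[0.4806 0.1004 0.093 ]]
26.525 1.2188763444008457
the job is handed in; nothing more can be done
None
```

I calibrated the scale in the order asked and handed the job in at 26.5 s of the 61 s allowed. The sign-off gave no verdict.

- **Weight:** I lifted the 0.5 kg weight by its knob and stood it upright on the pan. I released it at about (0.588, 0.150). My two measurements of the pan centre were (0.589, 0.153) and (0.586, 0.150).
- **Button:** I slid the cover to its open stop and pressed the button until it bottomed out (tip height 61.9 mm). I held it there for about 3.1 s at 14–24 N.
- **Cover:** I slid it back 80 mm to its closed stop, where it would not move further. The last wrist picture put the rib at (0.481, 0.100), over the measured button position (0.479, 0.100).
- **Other objects:** In the last picture the weight stood on the pan, and the two other weights, bottle and pack looked unmoved. The carton and pill box were only partly in view, with no sign of having moved. The gripper was clear of everything.

**One disagreement:** a wrist view put the weight's knob at x = 0.584, about 4–5 mm from the pan centre. The knob was near the edge of that picture, so I trusted the release position, which is within about 3 mm of the centre.

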